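Dry-fit the parts of a power stage on two circuit boards

ROBOT

A 6-joint arm with a two-finger parallel gripper is mounted at the origin on the work surface. World frame = base frame: x ahead of the robot, y to its left, z up, the work surface at z = 0. Lengths are in m, angles in rad, forces in N, time in s.
With the tool pointing down it reaches from about 0.35 to 0.875 m from the base axis. Payload 4.2 kg.
Tool frame: the origin (TCP) lies at the very end of the fingers, on their centre line; the grasp point (between the pads) lies 19 mm behind it; z points along the fingers, y is the line along which they close (so a half turn about z gives the same grasp; the last joint's range is limited). The gripper opens to 85 mm and grips with 20 to 120 N. Pads are 22 mm wide; open, the fingers measure 114 mm over their backs; the gripper's body (76 mm by 85 mm) begins 54 mm behind the grasp point. The pads swing forward as they close: fully open they stand 13 mm farther back than shut.
Start: joints at [1.577, 0.385, 0.008, 0, -1.194, -0.259], TCP at [0.156, 0.605, 0.231] pointing down, gripper open.
Joint ranges: [-3.14, 3.14], [-1.21, 2.06], [-1.07, 1.41], [-3.16, 2.05], [-2.99, -0.16], [-3.1, 3.1]. Speed limits (rad/s): [2.79, 2.79, 3.14, 3.14, 3.14, 3.14].

INTERFACE

Orientations are given as a unit quaternion [w, x, y, z].
In Python, from rig import env gives the robot as it stands.
- The arm moves only by the tool send_rows, never from a script. Its argument "targets" is a list of rows, each a list of 3 entries, a list of its own where there are three numbers: the finger opening in cm, from 0 to 8.54, then the shift along the world's x, y, z in cm, then the turn, a rotation vector about the world's x, y, z in rad. A call has 1 to 5 rows; each row is the pose to reach, as a shift and turn from the pose commanded when the call began; what a row does not reach only later rows make up. A row lasts 1/8 s, in which the tool goes at most 62.5 mm and 10.7 degrees, less where a joint would pass 70% of its speed; a pose out of reach is approached as far as the arm can. A call with a gripper value outside its range is refused whole. The fingers move at their own pace and stop on an object; the grip force is fixed at half the most. Time passes only in rows, so rows that repeat a pose let the fingers close. It gives the time, the measured TCP pose, the force, the opening and the grip force at its end, in the units of the state.
- env.sense(): the state, without advancing time (a new reading comes with each control period).
- env.get_image(name): name is "scene" or "top" or "wrist"; returns a dict with "color" (480x640x3 uint8, blue, green, red), "vfov" (degrees; the focal length in pixels is half the picture's height over the tangent of half this angle, whatever the lens; pixels are square), "cx", "cy" (the principal point, pixels), "position" and "attitude" of the camera in the world; the wrist camera has in their place "hand_eye" (4x4, takes a point from camera to tool coordinates, whose origin is the TCP and whose axes are the flange's). Camera axes: x right, y up, looking along -z (the intrinsics and any distortion apply to the point x, -y, -z); pixel columns grow to the right and rows downward; lengths in m; the calibration is good to about 2 mm. A picture is of the moment at which its call begins: read the wrist's pose just before it. There is no depth.
- env.hand_in(): hands the job in; it is judged then, once.
The state is a dict: "time_s": time; "joint_pos": joint angles; "dq": joint speeds; "joint_efforts": joint torques, N m; "ee_pos": TCP position; "tcp_rot": TCP orientation; "force": force on the tool from outside, world axes, zero at the start; "moment": the same for the moment, N m; "width": finger opening in m; "finger_force": force on a finger pad.
Only numpy, scipy, OpenCV 4.12 (cv2) and the standard library are available. Lean on these libraries where they do the work, as an engineer would, in place of code of your own. Each camera call takes 0.05 s, during which the arm holds its last target. There are 200 camera calls.

TASK

Set out the power-stage parts on the two circuit boards, square to the boards. First stand the finned heat sink upright on the white outline between the two blue relays, and then lay the fan centrally on top of it; on the board with the copper coil, stand the round capacitor on the outline to the left of the coil and the transformer on the one to its right, both upright, left and right being as seen from the edge with the screw terminals. Leave the solder spool, the pliers and the cup where they are.

Things in the scene. Friction and masses are not known exactly. Their poses are not given: they have to be found in the camera images.
- relay_board: Fixed green board, black frame, 104 (x) x 194 (y), top at z = 12 (all in mm). Origin: centre of underside; x to the rear, y left seen from the front, z up. Front (-x) edge, towards the robot: grey screw terminals 12 x 30, 12 high at x -42, y +-66. Two blue relays 30 x 30, 24 high above the board, at x 8, y +-66. White square outline 56 wide between them, centred at x 0, y 0: heat sink.
- coil_board: Fixed green board, black frame, 104 (x) x 194 (y), top at z = 12 (all in mm). Origin: centre of underside; x to the rear, y left seen from the front, z up. Front (-x) edge, towards the robot: grey screw terminals 12 x 30, 12 high at x -42, y 0. Round copper coil, diameter 38, 16 high above the board, at x 0, y 0. Two white square outlines 46 wide: left at x 0, y +66, right at x 0, y -66.
- heat_sink: Loose bare aluminium heat sink, 50 by 50 mm and 34 mm high, 7 upright fins along its x on an 8 mm base. Origin: centre of the underside; x, y along its sides, z up. About 120 g (70 to 140 % of that).
- fan: Loose square black cooling fan lying flat, 40 by 40 mm and 20 mm high. Origin: centre of the underside; x, y along its sides, z up. About 40 g (70 to 140 %).
- capacitor: Loose black cylindrical capacitor with an aluminium top, standing upright, 35 mm in diameter and 50 mm high. Origin: centre of the underside; z up. About 70 g (70 to 140 %).
- transformer: Loose small transformer, a steel core with copper winding, 42 mm (x) by 34 mm (y) and 34 mm high; to grip, a plain block. Origin: centre of the underside; z up. About 160 g (70 to 140 %).
- spool: Bystander: spool of solder standing on end, white flanges 56 mm in diameter, 48 mm high. Origin: centre of the underside.
- pliers: Bystander: pliers with blue handles lying flat, 150 mm long and about 70 mm wide, 16 mm high. Origin: near the pivot, at bench height; the jaws point along +x.
- cup: Bystander: open grey cup, 68 mm in diameter at the rim, 55 mm high. Origin: centre of the underside.
There are look-alikes about, which are no part of the job. What is shaped like the coil_board but purple, red or yellow is not meant.

How it is judged:
By the outcome, as a careful person would: the job done as asked, in the order asked, and still so for the second after the job is handed in, with the robot touching nothing.
It also fails if it takes over 120 s, if anything falls off the work surface, if the arm or the gripper's body presses on something with over 40 N, if the wrist force passes 120 N, or if a joint passes its speed limit or range.

## Working session

There is one attempt and no reset: what is moved stays moved. The work goes in short steps, Python scripts to look and compute and a tool call to move; the robot and the scene stay as the last step left them, time stands still between calls to the robot, and variables do not carry over. Pictures are saved under pics/ and viewed, at most 14 in all, crops included, and the job is handed in when it is done.

Besides the shell and the picture viewer there is one more tool, called as name(argument=value, ...) on one line, values as JSON. send_rows: Moves the arm, as the interface text tells. Its arguments: {"type":"object","properties":{"targets":{"type":"array","items":{"type":"array"}}},"required":["targets"]}

```bash
mkdir -p pics; python3 - <<'E'
from rig import env
import cv2
print(env.sense())
for n in("scene","top"):
    im=env.get_image(n); cv2.imwrite(f"pics/{n}0.png",im.pop("color")); print(n,im)
E
```

```text
{'time_s': 0.0, 'joint_pos': array([ 1.57659747e+00,  3.85557956e-01,  6.62020084e-03, -5.37768686e-04,
       -1.19399346e+00, -2.58592284e-01]), 'dq': array([-1.05491438e-03, -1.08261689e-03,  1.02308060e-04, -2.36845898e-03,
       -8.98572909e-05,  3.47803972e-04]), 'joint_efforts': array([-2.16706330e-04, -3.92284262e+01,  1.88404620e+01,  4.18630511e+00,
       -4.53413857e-03,  5.67448126e-06]), 'ee_pos': array([0.15614656, 0.60457082, 0.23021278]), 'tcp_rot': array([ 1.09107338e-03,  9.92009602e-01, -1.26157626e-01, -1.07032531e-04]), 'force': array([-0.1304625 , -0.58549107,  1.02721035]), 'moment': array([-0.01868295,  0.03507515, -0.00659584]), 'finger_force': 0.0, 'width': 0.08560070364811631}
scene {'vfov': 56.00371004406801, 'cx': 309.3251524872471, 'cy': 242.42868263102037, 'position': array([1.18077487, 0.42525044, 0.88086426]), 'attitude': array([0.43684641, 0.17983902, 0.32246677, 0.82026723])}
top {'vfov': 55.51643607125098, 'cx': 319.12972420037613, 'cy': 233.47527529460828, 'position': array([ 3.19735793e-01, -7.89779044e-04,  9.91203426e-01]), 'attitude': array([ 0.71887931,  0.07250271, -0.06982219, -0.68780867])}
```

View pics/top0.png

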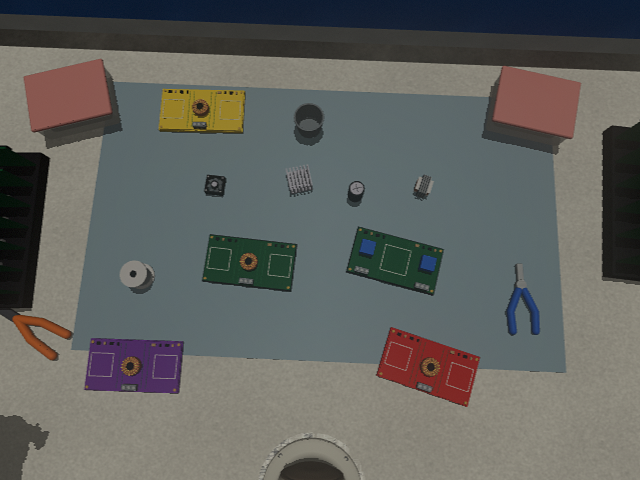

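View pics/scene0.png

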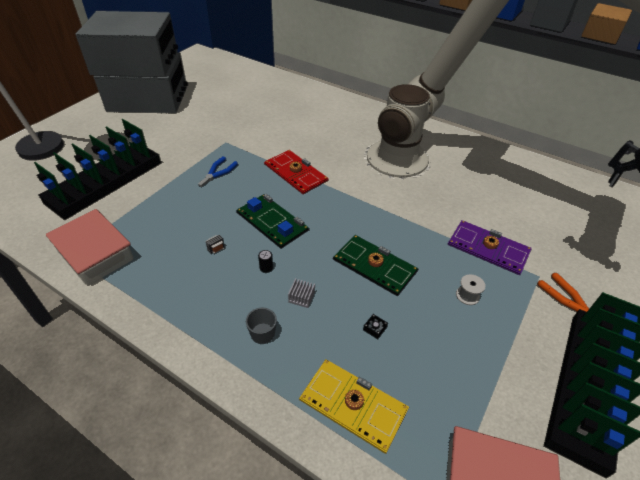

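The top view shows the green coil board at (250,263), the relay board at (395,261), the fan at (215,185), heat sink at (299,180), capacitor at (356,191) and transformer at (424,187). The yellow (202,110), purple (134,365) and red (428,366) coil boards are look-alikes. Only the green board at (250,263) fits the description, and I'll confirm it in the crop.

```bash
cat > h.py <<'E'
import numpy as np, cv2
from scipy.spatial.transform import Rotation as R
from rig import env
def rq(q): return R.from_quat(np.r_[q[1:],q[0]])
def cam(im,s=None):
    f=240/np.tan(np.radians(im["vfov"])/2)
    if "position" in im: return f,im["cx"],im["cy"],np.array(im["position"]),rq(im["attitude"]).as_matrix()
    H=np.array(im["hand_eye"]); T=rq(s["tcp_rot"]).as_matrix()
    return f,im["cx"],im["cy"],T@H[:3,3]+s["ee_pos"],T@H[:3,:3]
def w(c,u,v,z):
    f,cx,cy,p,M=c
    d=M@np.array([(u-cx)/f,-(v-cy)/f,-1]); return p+d*(z-p[2])/d[2]
def px(c,P):
    f,cx,cy,p,M=c
    q=M.T@(np.array(P)-p); return cx-f*q[0]/q[2], cy+f*q[1]/q[2]
E
python3 - <<'E'
from h import *
im=cv2.imread("pics/top0.png")
c=cv2.resize(im[155:305,195:455],None,fx=3,fy=3,interpolation=cv2.INTER_CUBIC); cv2.imwrite("pics/topc.png",np.clip(c*1.3,0,255).astype('uint8'))
E
```

```text
(no output)
```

View pics/topc.png

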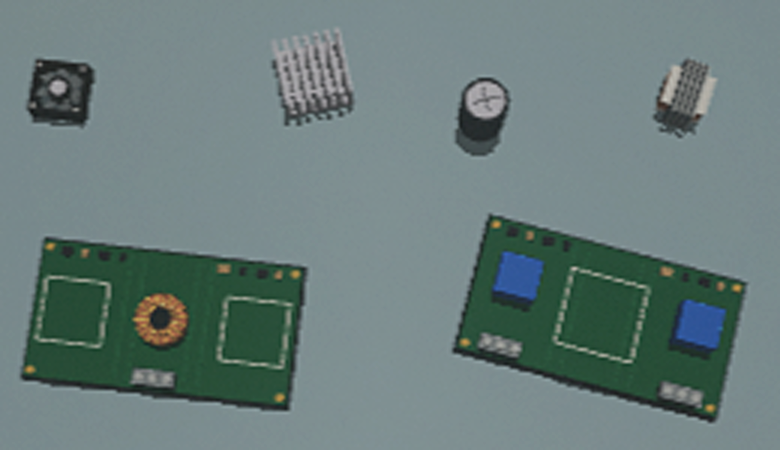

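The crop confirms the green coil board, with its terminal at crop (153,378) on the near edge, and the relay board with two blue relays. Next I'll measure the poses.

```bash
cat > m.py <<'E'
from h import *
im=env.get_image("top"); c=cam(im)
def P(l,z): return np.array([w(c,(a+.5)/3-.5+195,(b+.5)/3-.5+155,z)[:2] for a,b in l])
def fit(n,l,z,t):
    p=P(l,z); t=np.array(t,float); m=p.mean(0); tm=t.mean(0)
    a=np.angle(sum(((t-tm)[:,0]-1j*(t-tm)[:,1])*((p-m)[:,0]+1j*(p-m)[:,1])))
    Rm=np.array([[np.cos(a),-np.sin(a)],[np.sin(a),np.cos(a)]]); o=m-Rm@tm
    print(n,(o*1e3).round(1),np.degrees(a).round(1),"res mm",(1e3*np.linalg.norm(p-o-t@Rm.T,axis=1)).round(1),"sides",(1e3*np.linalg.norm(p-np.roll(p,-1,0),axis=1)).round(1))
def box(hx,hy,cx=0,cy=0): return [(cx+hx,cy+hy),(cx+hx,cy-hy),(cx-hx,cy-hy),(cx-hx,cy+hy)]
fit("coilb",[(45,239),(306,267),(290,408),(23,378)],.012,box(.052,.097))
fit(" L",[(45,277),(110,284),(103,347),(37,341)],.012,box(.023,.023,0,.066))
fit(" R",[(227,297),(292,303),(284,368),(219,361)],.012,box(.023,.023,0,-.066))
fit("relayb",[(489,215),(745,283),(714,418),(455,350)],.012,box(.052,.097))
fit(" out",[(569,267),(650,288),(633,362),(555,342)],.012,box(.028,.028))
fit("sink",[(272,42),(340,28),(353,104),(287,122)],.034,box(.025,.025))
fit("fan",[(33,60),(92,63),(88,123),(28,118)],.020,box(.02,.02))
print("cap",P([(487,98)],.05),"tr",P([(688,90)],.034))
E
python3 m.py
```

```text
coilb [450.  154.2] -3.7 res mm [1.2 1.5 0.8 1.5] sides [191.9 102.6 192.4 102. ]
 L [451.7 155.2] -2.4 res mm [1.3 0.6 1.3 0.6] sides [47.7 46.  47.8 46.8]
 R [449.6 155. ] -3.4 res mm [0.6 1.  0.7 0.7] sides [47.3 47.3 46.9 46.7]
relayb [ 468.7 -158.9] -12.6 res mm [1.5 1.7 2.6 2. ] sides [191.7 101.1 190.  102.7]
 out [ 469.5 -159.9] -11.6 res mm [2.5 1.9 1.  0.5] sides [60.3 55.6 57.4 56. ]
sink [634.7  56.7] 14.5 res mm [5.2 5.7 3.8 7.1] sides [51.1 59.1 49.8 62.2]
fan [617.8 243.9] -0.2 res mm [3.8 3.1 4.6 2.7] sides [44.1 46.3 44.6 44.9]
cap [[ 0.61681198 -0.06984381]] tr [[ 0.63445116 -0.21749757]]
```

send_rows(targets=[[8.5,[3.6,-4.6,0.4],[0,0,-0.15]],[8.5,[7.2,-9.2,0.8],[0,0,-0.3]],[8.5,[10.8,-13.8,1.2],[0,0,-0.45]],[8.5,[14.4,-18.4,1.6],[0,0,-0.6]],[8.5,[18,-23,2],[0,0,-0.75]]])

```text
time_s: 0.78
ee_pos: [0.337, 0.3734, 0.2513]
tcp_rot: [0.0, 0.876, -0.483, -0.0]
force: [-0.7, 0.5, 0.6]
width: 0.085
finger_force: 0.0
```

send_rows(targets=[[8.5,[3.6,-4.6,0.4],[0,0,-0.07]],[8.5,[7.2,-9.2,0.8],[0,0,-0.14]],[8.5,[10.8,-13.8,1.2],[0,0,-0.21]],[8.5,[14.4,-18.4,1.6],[0,0,-0.28]],[8.5,[18,-23,2],[0,0,-0.35]]])

```text
time_s: 1.4
ee_pos: [0.5171, 0.1434, 0.2714]
tcp_rot: [-0.0, 0.779, -0.627, -0.0]
force: [0.5, 0.5, -0.4]
width: 0.0845
finger_force: 0.0
```

send_rows(targets=[[8.5,[3,-4.5,0],[0,0,0]],[8.5,[6,-9,0],[0,0,0]],[8.5,[6,-9,0],[0,0,0]]])

```text
time_s: 1.78
ee_pos: [0.5774, 0.0521, 0.2702]
tcp_rot: [0.001, 0.778, -0.628, -0.0]
force: [-1.2, -0.3, 0.6]
width: 0.0849
finger_force: 0.0
```

```bash
cat > shot.py <<'E'
from h import *; import sys,pickle
n=sys.argv[1]; s=env.sense(); im=env.get_image("wrist"); cv2.imwrite(f"pics/{n}.png",im["color"])
pickle.dump(cam(im,s),open(f"pics/{n}.pkl","wb")); y=rq(s["tcp_rot"]).as_matrix()
print(s["time_s"],s["ee_pos"].round(4),"grip axis deg",np.degrees(np.arctan2(y[1,1],y[0,1])).round(2),"tool z",y[:,2].round(4),s["width"],s["joint_pos"].round(2),s["force"].round(1))
E
python3 shot.py w1
```

```text
1.775 [0.5774 0.0521 0.2702] grip axis deg -167.81 tool z [-1.6e-03 -8.0e-04 -1.0e+00] 0.08491094609004471 [ 0.37  0.28 -0.04  0.   -1.25 -0.16] [-1.2 -0.3  0.6]
```

View pics/w1.png

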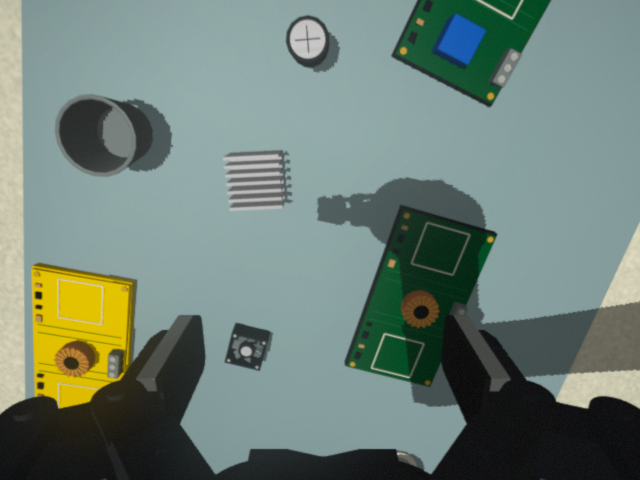

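The wrist view shows the heat sink at (256,180), fan (247,347), capacitor (307,41), coil-board outlines at (440,248) and (397,356). I'll enlarge the parts.

```bash
python3 - <<'E'
from h import *
im=cv2.imread("pics/w1.png")
def z(x,y,w,h,f): return cv2.resize(im[y:y+h,x:x+w],(w*f,h*f),interpolation=cv2.INTER_CUBIC)
o=np.zeros((600,800,3),np.uint8)
o[:300,:400]=z(210,140,100,75,4); o[:300,400:720]=z(280,5,80,75,4); o[300:600,:400]=z(200,310,100,75,4); o[300:600,400:800]=z(390,200,133,100,3)[:300,:399] if 0 else cv2.resize(z(390,205,133,100,3),(400,300))
cv2.imwrite("pics/w1c.png",np.clip(o*1.3,0,255).astype('uint8'))
E
```

```text
(no output)
```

View pics/w1c.png

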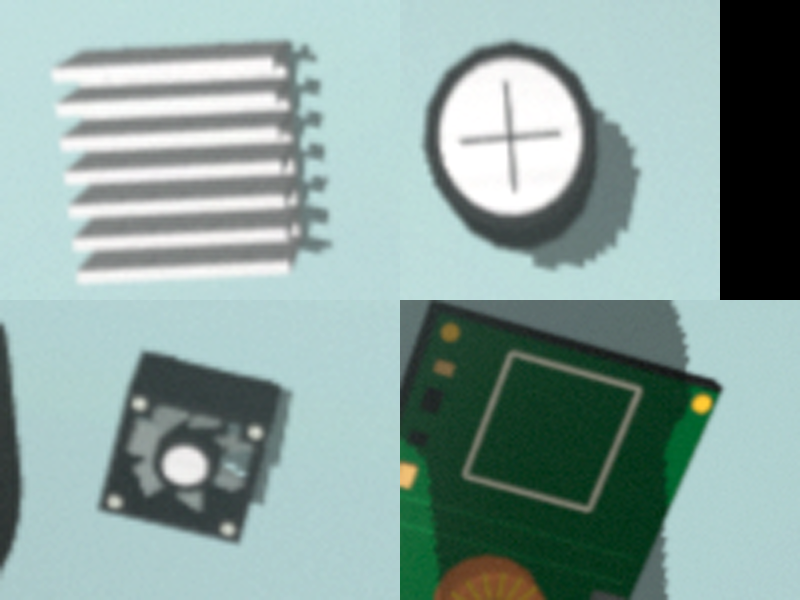

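```bash
python3 - <<'E'
from h import *; import pickle
c=pickle.load(open("pics/w1.pkl","rb"))
def P(l,z,x0,y0,ox,oy,f): return np.array([w(c,(a-ox+.5)/f-.5+x0,(b-oy+.5)/f-.5+y0,z)[:2] for a,b in l])
def show(n,p):
    e=np.roll(p,-1,0)-p; print(n,(p.mean(0)*1e3).round(1),"sides",(1e3*np.linalg.norm(e,axis=1)).round(1),"dirs",np.degrees(np.arctan2(e[:,1],e[:,0])).round(1))
show("sink",P([(52,68),(288,54),(294,272),(78,283)],.034,210,140,0,0,4))
show("fan dots",P([(139,403),(256,432),(228,528),(114,501)],.02,200,310,0,300,4))
show("fan",P([(130,387),(269,419),(240,543),(98,510)],.02,200,310,0,300,4))
print("cap",P([(512,136)],.05,280,5,400,0,4))
show("outR",P([(512,352),(641,388),(589,511),(464,475)],.012,390,205,400,300,3.005))
show("outL",np.array([w(c,a,b,.012)[:2] for a,b in [(383,334),(423,343),(405,382),(371,372)]]))
a=np.radians(-3.5);print("expected outR",np.array([450.5,154.6])+66*np.array([np.sin(a),-np.cos(a)]),"L",np.array([450.5,154.6])-66*np.array([np.sin(a),-np.cos(a)]))
E
```

```text
sink [639.3  58.2] sides [53.3 50.5 50.8 50. ] dirs [-164.5  102.    15.2  -75.1]
fan dots [620.  247.4] sides [32.4 31.9 32.2 32.1] dirs [176.   85.6  -3.7 -94. ]
fan [620.  247.1] sides [38.2 40.7 40.1 40.3] dirs [177.2  88.4  -3.4 -94.3]
cap [[ 0.61443984 -0.06832156]]
outR [444.7  90.8] sides [46.3 46.9 46.5 46.1] dirs [176.3  85.9  -4.7 -94.3]
outL [454.8 226.5] sides [46.3 54.1 41.8 50.6] dirs [177.9  84.1  -6.8 -90.8]
expected outR [446.47079639  88.7231033 ] L [454.52920361 220.4768967 ]
```

Top and wrist measurements agree to about 3 mm, and the sizes match. Heat sink at (638,58) mm, 15°. I'll move above it and descend.

send_rows(targets=[[8.5,[3,0.3,-3],[0,0,0.02]],[8.5,[6.1,0.6,-8],[0,0,0.05]],[8.5,[6.1,0.6,-14],[0,0,0.05]],[8.5,[6.1,0.6,-18],[0,0,0.05]],[8.5,[6.1,0.6,-18],[0,0,0.05]]])

```text
time_s: 2.45
ee_pos: [0.6344, 0.0616, 0.0878]
tcp_rot: [0.003, 0.796, -0.606, -0.003]
force: [0.9, -0.2, 1.0]
width: 0.0852
finger_force: 0.0
```

```bash
python3 shot.py w2
```

```text
2.45 [0.6344 0.0616 0.0878] grip axis deg -164.58 tool z [-0.0082 -0.0023 -1.    ] 0.08517680228765517 [ 0.35  0.54 -0.13 -0.   -0.91 -0.08] [ 0.9 -0.2  1. ]
```

View pics/w2.png

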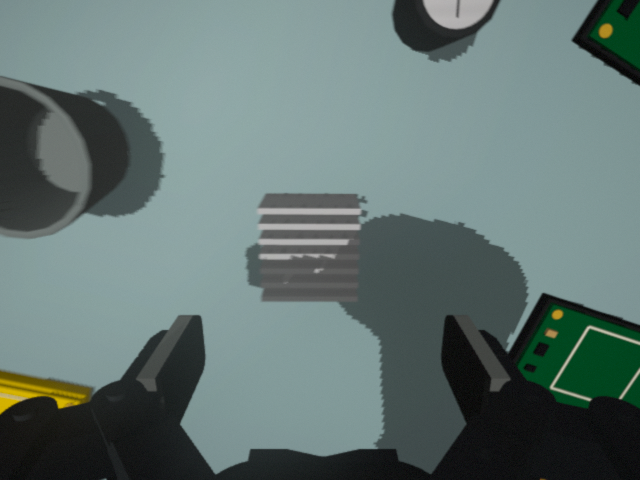

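The heat sink sits squarely at pixels (258–361, 209–301), aligned with the fingers.

```bash
python3 - <<'E'
from h import *; import pickle
c=pickle.load(open("pics/w2.pkl","rb"))
p=np.array([w(c,a,b,.034)[:2] for a,b in [(258,208),(361,207),(358,301),(262,301)]])
e=np.roll(p,-1,0)-p; print(p.mean(0),np.linalg.norm(e,axis=1),np.degrees(np.arctan2(e[:,1],e[:,0])))
print(w(c,437,14,.05)[:2] if 0 else "", env.sense()["ee_pos"])
E
```

```text
[0.64083657 0.05833878] [0.05009189 0.05080772 0.05033467 0.05019065] [-164.12323906  105.31058854   15.17093818  -74.96917264]
 [0.63670179 0.06192895 0.09090741]
```

send_rows(targets=[[8.5,[0.4,-0.4,-2],[0,0,0]],[8.5,[0.4,-0.4,-5],[0,0,0]],[8.5,[0.4,-0.4,-8],[0,0,0]],[8.5,[0.4,-0.4,-8],[0,0,0]],[6,[0.4,-0.4,-8],[0,0,0]]])

```text
time_s: 3.12
ee_pos: [0.6428, 0.0575, 0.0132]
tcp_rot: [-0.001, 0.795, -0.606, 0.001]
force: [-0.4, 0.3, 0.2]
width: 0.0694
finger_force: 0.0
```

send_rows(targets=[[4,[0,0,0],[0,0,0]],[4,[0,0,0],[0,0,0]],[4,[0,0,0],[0,0,0]],[4,[0,0,0],[0,0,0]],[4,[0,0,0],[0,0,0]]])

```text
time_s: 3.75
ee_pos: [0.643, 0.0576, 0.0137]
tcp_rot: [-0.002, 0.795, -0.606, 0.001]
force: [-1.2, 1.6, 7.2]
width: 0.0484
finger_force: 62.5
```

send_rows(targets=[[4,[0,0,4],[0,0,0]],[4,[0,0,9],[0,0,0]],[4,[-3,-4,12],[0,0,-0.1]],[4,[-6,-8,12],[0,0,-0.2]],[4,[-9,-12,12],[0,0,-0.3]]])

```text
time_s: 4.38
ee_pos: [0.5501, -0.0638, 0.132]
tcp_rot: [0.001, -0.695, 0.719, -0.0]
force: [1.5, 0.6, -1.2]
width: 0.048
finger_force: 62.4
```

send_rows(targets=[[4,[-4,-5,0],[0,0,-0.1]],[4,[-8.2,-9.9,0],[0,0,-0.175]],[4,[-8.2,-9.9,-3],[0,0,-0.175]],[4,[-8.2,-9.9,-3],[0,0,-0.175]]])

```text
time_s: 4.88
ee_pos: [0.467, -0.1623, 0.1001]
tcp_rot: [-0.002, -0.63, 0.777, 0.002]
force: [0.9, 0.0, -0.4]
width: 0.0484
finger_force: 62.4
```

```bash
python3 shot.py w3
```

```text
4.875 [ 0.467  -0.1623  0.1001] grip axis deg 168.03 tool z [-4.4e-03  6.0e-04 -1.0e+00] 0.04839668234751176 [-0.01  0.31 -0.48 -0.   -0.78 -0.2 ] [ 0.9  0.  -0.4]
```

View pics/w3.png

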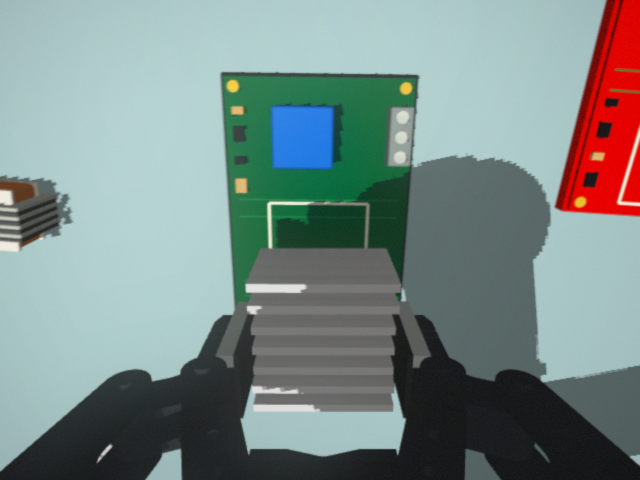

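Wrist view: the board's far edge runs (222,73)–(418,76), the outline's near side is (268,204)–(369,204). The sink's lower edge is at (259,249)–(387,249), so it is held straight.

```bash
cat > fit.py <<'E'
from h import *; import pickle
def fit(c,l,z,t):
    p=np.array([w(c,a,b,z)[:2] for a,b in l]); t=np.array(t)/1e3; m=p.mean(0); tm=t.mean(0)
    a=np.angle(sum(((t-tm)[:,0]-1j*(t-tm)[:,1])*((p-m)[:,0]+1j*(p-m)[:,1])))
    Rm=np.array([[np.cos(a),-np.sin(a)],[np.sin(a),np.cos(a)]]); o=m-Rm@tm
    print((o*1e3).round(1),np.degrees(a).round(2),"res mm",(1e3*(p-o-t@Rm.T)).round(1).tolist()); return o,a
E
python3 - <<'E'
from fit import *
c=pickle.load(open("pics/w3.pkl","rb"))
fit(c,[(222,73),(418,76),(268,204),(369,204)],.012,[(52,-97),(-52,-97),(28,-28),(-28,-28)])
for z in(.08,.085,.09,.095):
    q=np.array([w(c,a,b,z) for a,b in [(259,249),(387,249)]]);print(z,q,np.linalg.norm(q[0]-q[1]))
    fit(c,[(259,249),(387,249)],z,[(25,-25),(-25,-25)])
for z in(.12,.125,.13): fit(c,[(247,284),(401,285),(392,412),(254,412)],z,[(25,-25),(-25,-25),(-25,25),(25,25)])
E
```

```text
[ 469.4 -158.4] -12.71 res mm [[-1.3, 0.3], [1.1, -0.1], [0.9, 0.1], [-0.7, -0.2]]
0.08 [[ 0.48778071 -0.18851009  0.08      ]
 [ 0.43562034 -0.17735449  0.08      ]] 0.053339960373537096
[ 466.9 -158.5] -12.07 res mm [[1.6, -0.3], [-1.6, 0.3]]
0.085 [[ 0.4866338  -0.19012818  0.085     ]
 [ 0.43607053 -0.17931416  0.085     ]] 0.051706741587569806
[ 466.6 -160.3] -12.07 res mm [[0.8, -0.2], [-0.8, 0.2]]
0.09 [[ 0.48548689 -0.19174628  0.09      ]
 [ 0.43652072 -0.18127383  0.09      ]] 0.05007352280160253
[ 466.2 -162.1] -12.07 res mm [[0.0, -0.0], [-0.0, 0.0]]
0.095 [[ 0.48433998 -0.19336438  0.095     ]
 [ 0.43697091 -0.1832335   0.095     ]] 0.04844030401563519
[ 465.9 -163.9] -12.07 res mm [[-0.8, 0.2], [0.8, -0.2]]
[ 466.5 -160.5] -12.35 res mm [[-0.1, -0.3], [0.0, -0.2], [0.1, 0.2], [0.0, 0.3]]
[ 465.8 -163.8] -12.35 res mm [[-0.9, 0.9], [1.2, 0.6], [0.8, -1.0], [-1.2, -0.5]]
[ 465.2 -167.1] -12.35 res mm [[-1.7, 2.1], [2.4, 1.4], [1.6, -2.2], [-2.4, -1.3]]
```

send_rows(targets=[[4,[0.25,0.2,-2],[0,0,-0.01]],[4,[0.25,0.2,-4.5],[0,0,-0.01]],[4,[0.25,0.2,-6.2],[0,0,-0.01]],[4,[0.25,0.2,-6.2],[0,0,-0.01]],[4,[0.25,0.2,-6.2],[0,0,-0.01]]])

```text
time_s: 5.55
ee_pos: [0.4732, -0.1595, 0.0404]
tcp_rot: [0.001, -0.627, 0.779, -0.001]
force: [-0.3, 0.6, 0.1]
width: 0.0485
finger_force: 62.4
```

```bash
python3 shot.py w4
```

```text
5.55 [ 0.4732 -0.1595  0.0404] grip axis deg 167.64 tool z [ 2.3e-03 -3.0e-04 -1.0e+00] 0.048503346148490806 [ 0.    0.41 -0.53  0.   -0.63 -0.22] [-0.3  0.6  0.1]
```

View pics/w4.png

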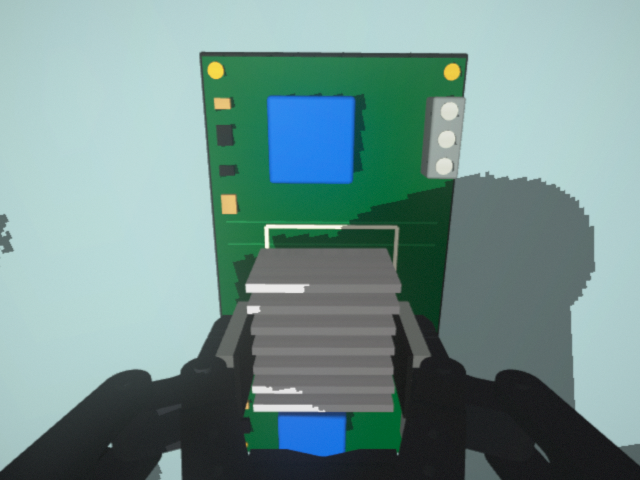

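The board edge is now at (201,54)–(467,55) and the outline corners are at (265,226) and (398,227). The sink's lower edge is still at (259,249)–(387,249).

```bash
python3 - <<'E'
from fit import *
c=pickle.load(open("pics/w4.pkl","rb")); s=env.sense(); print(s["ee_pos"])
fit(c,[(201,54),(467,55),(265,226),(399,227)],.012,[(52,-97),(-52,-97),(28,-28),(-28,-28)])
fit(c,[(265,226),(399,227)],.012,[(28,-28),(-28,-28)])
b=.0404-.0137
fit(c,[(259,249),(387,249)],b,[(25,-25),(-25,-25)])
fit(c,[(247,284),(401,285),(392,412),(254,412)],b+.034,[(25,-25),(-25,-25),(-25,25),(25,25)])
E
```

```text
[ 0.47312877 -0.15961718  0.04051062]
[ 468.8 -158.6] -12.59 res mm [[-1.5, 0.8], [1.7, 0.0], [0.7, -0.7], [-0.9, -0.2]]
[ 468.8 -159.1] -12.77 res mm [[0.8, -0.2], [-0.8, 0.2]]
[ 472.8 -158. ] -12.31 res mm [[0.6, -0.1], [-0.6, 0.1]]
[ 472.6 -158. ] -12.6 res mm [[-0.2, -0.2], [0.1, -0.2], [0.2, 0.0], [0.0, 0.3]]
```

send_rows(targets=[[4,[-0.4,-0.1,0],[0,0,0]],[4,[-0.4,-0.1,-0.8],[0,0,0]],[4,[-0.4,-0.1,-1.3],[0,0,0]],[4,[-0.4,-0.1,-1.45],[0,0,0]],[4,[-0.4,-0.1,-1.45],[0,0,0]]])

```text
time_s: 6.22
ee_pos: [0.4675, -0.161, 0.0257]
tcp_rot: [-0.0, -0.627, 0.779, 0.0]
force: [-3.2, 1.8, 10.2]
width: 0.0484
finger_force: 63.5
```

```bash
python3 shot.py w5; python3 - <<'E'
import cv2
im=cv2.imread("pics/w5.png"); cv2.imwrite("pics/w5c.png",im[30:430,180:500])
E
```

```text
6.225 [ 0.4675 -0.161   0.0257] grip axis deg 167.59 tool z [-8.e-04 -3.e-04 -1.e+00] 0.048357344556593414 [-0.    0.43 -0.56  0.   -0.59 -0.21] [-3.2  1.8 10.2]
```

View pics/w5c.png

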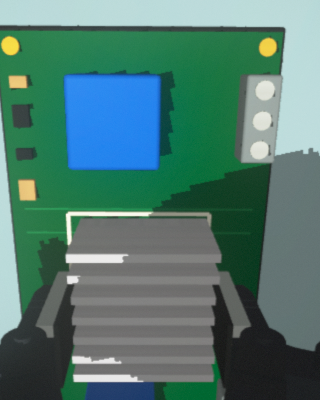

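The sink is down inside the outline: outline columns 67–211 and sink columns 79–207 in the crop. It is about 1.6 mm too far toward −x, so I'll correct that and release.

send_rows(targets=[[4,[0,0,0.25],[0,0,0]],[4,[0.15,0,0.25],[0,0,0]],[4,[0.15,0,0],[0,0,0]],[4,[0.15,0,0],[0,0,0]],[5.5,[0.15,0,0],[0,0,0]]])

```text
time_s: 6.9
ee_pos: [0.4695, -0.1609, 0.0248]
tcp_rot: [0.0, -0.626, 0.779, -0.0]
force: [0.2, -0.7, 0.3]
width: 0.0549
finger_force: 0.0
```

send_rows(targets=[[7,[0,0,0],[0,0,0]],[8.5,[0,0,0],[0,0,0]],[8.5,[0,0,1.5],[0,0,0]],[8.5,[0,0,5],[0,0,0]],[8.5,[0,0,9],[0,0,0]]])

```text
time_s: 7.52
ee_pos: [0.4687, -0.1609, 0.1151]
tcp_rot: [-0.001, -0.626, 0.78, 0.001]
force: [0.7, -0.9, 0.6]
width: 0.0849
finger_force: 0.0
```

```bash
python3 shot.py w6; python3 - <<'E'
import cv2
im=cv2.imread("pics/w6.png"); cv2.imwrite("pics/w6c.png",cv2.resize(im[60:460,120:520],(600,600)))
E
```

```text
7.525 [ 0.4687 -0.1609  0.1151] grip axis deg 167.57 tool z [-0.0023  0.     -1.    ] 0.08492616297000741 [-0.    0.29 -0.46 -0.   -0.82 -0.21] [ 0.7 -0.9  0.6]
```

View pics/w6c.png

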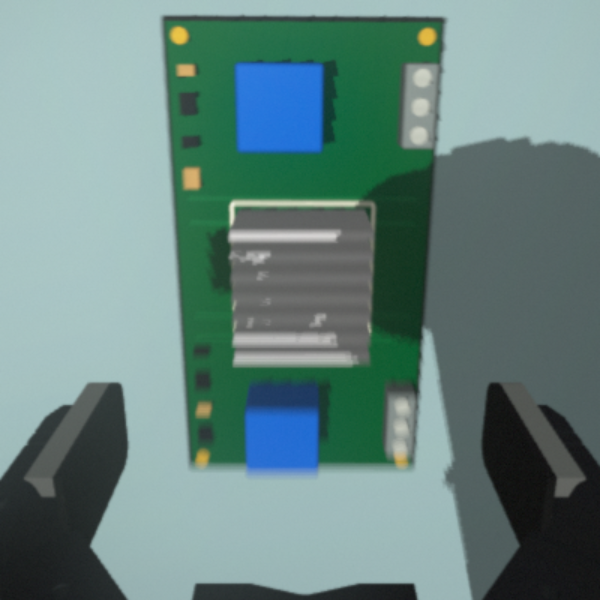

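Sink is upright inside the outline. The board corners in the crop are (164,18), (443,20), (414,468), (190,468) and the sink top corners (228,230), (374,232), (370,366), (234,366).

```bash
python3 - <<'E'
from fit import *
c=pickle.load(open("pics/w6.pkl","rb"))
g=lambda l:[(a/1.5+120,b/1.5+60) for a,b in l]
o,a=fit(c,g([(164,18),(443,20),(414,468),(190,468)]),.012,[(52,-97),(-52,-97),(-52,97),(52,97)])
p,b=fit(c,g([(228,230),(374,232),(370,366),(234,366)]),.046,[(25,-25),(-25,-25),(-25,25),(25,25)])
M=np.array([[np.cos(a),-np.sin(a)],[np.sin(a),np.cos(a)]]);print("rel",1e3*M.T@(p-o),np.degrees(b-a))
E
```

```text
[ 468.9 -157.9] -12.66 res mm [[-0.8, -0.2], [0.7, -0.3], [-0.0, 0.2], [0.1, 0.3]]
[ 469.4 -157.6] -12.5 res mm [[0.4, -1.9], [-0.7, -0.9], [-0.5, 1.5], [0.8, 1.2]]
rel [0.471737   0.43258914] 0.15536126135877082
```

Heat sink placed within 0.5 mm and 0.2°. Now the fan, at (620,247) and −3.8°.

send_rows(targets=[[8.5,[1.9,5.2,1],[0,0,0.03]],[8.5,[3.8,10.4,1.5],[0,0,0.06]],[8.5,[5.7,15.6,1.5],[0,0,0.09]],[8.5,[7.6,20.8,1.5],[0,0,0.12]],[8.5,[9.5,26,1.5],[0,0,0.15]]])

```text
time_s: 8.2
ee_pos: [0.5646, 0.1009, 0.1295]
tcp_rot: [-0.0, -0.683, 0.73, -0.0]
force: [-0.1, -1.0, 0.4]
width: 0.0851
finger_force: 0.0
```

send_rows(targets=[[8.5,[1.9,5.2,-1],[0,0,0]],[8.5,[3.8,10.4,-2],[0,0,0]],[8.5,[5.6,14.8,-4],[0,0,0]],[8.5,[5.6,14.8,-5],[0,0,0]],[8.5,[5.6,14.8,-5],[0,0,0]]])

```text
time_s: 8.82
ee_pos: [0.6191, 0.2463, 0.0779]
tcp_rot: [-0.002, -0.683, 0.73, 0.0]
force: [0.1, 0.0, -0.2]
width: 0.0848
finger_force: 0.0
```

```bash
python3 shot.py w7; python3 - <<'E'
import cv2
im=cv2.imread("pics/w7.png"); cv2.imwrite("pics/w7c.png",cv2.resize(im[140:440,160:480],(800,750))[:600] if 0 else cv2.resize(im[160:400,200:440],(600,600)))
E
```

```text
8.825 [0.6191 0.2463 0.0779] grip axis deg 176.16 tool z [-0.0034 -0.0021 -1.    ] 0.08484494629765409 [ 0.62  0.59 -0.06 -0.   -0.92 -0.69] [ 0.1  0.  -0.2]
```

View pics/w7c.png

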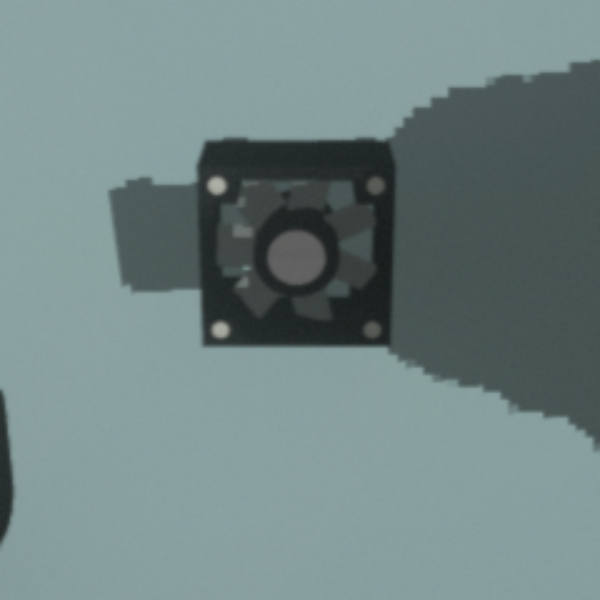

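The fan lies square to the fingers, with its screw dots in the crop at (217,186), (376,186), (372,330) and (221,330).

```bash
python3 - <<'E'
from fit import *
c=pickle.load(open("pics/w7.pkl","rb"))
g=[(a/2.5+200,b/2.5+160) for a,b in [(217,186),(376,186),(372,330),(221,330)]]
print(fit(c,g,.02,[(16,-16),(-16,-16),(-16,16),(16,16)]), env.sense()["ee_pos"])
E
```

```text
[620.4 247. ] -3.97 res mm [[0.1, -0.1], [-0.2, -0.1], [-0.0, 0.1], [0.1, 0.1]]
(array([0.6203866, 0.2469842]), np.float64(-0.06924763763849773)) [0.61971365 0.24610388 0.07923938]
```

send_rows(targets=[[8.5,[0.1,0.1,-3],[0,0,0]],[8.5,[0.1,0.1,-6],[0,0,0]],[8.5,[0.1,0.1,-7.6],[0,0,0]],[6,[0.1,0.1,-7.6],[0,0,0]],[3,[0.1,0.1,-7.6],[0,0,0]]])

```text
time_s: 9.5
ee_pos: [0.6223, 0.2483, 0.0054]
tcp_rot: [0.001, -0.683, 0.73, -0.0]
force: [0.2, -0.6, 0.3]
width: 0.0511
finger_force: 0.0
```

send_rows(targets=[[3,[0,0,0],[0,0,0]],[3,[0,0,0],[0,0,0]],[3,[0,0,0],[0,0,0]],[3,[0,0,0],[0,0,0]],[3,[0,0,0],[0,0,0]]])

```text
time_s: 10.12
ee_pos: [0.6225, 0.2489, 0.0058]
tcp_rot: [0.002, -0.683, 0.73, -0.001]
force: [-0.0, 0.5, 7.3]
width: 0.0387
finger_force: 61.7
```

send_rows(targets=[[3,[0,0,4],[0,0,0]],[3,[0,0,9],[0,0,0]],[3,[-1.5,-4.5,12],[0,0,-0.05]],[3,[-3.5,-10,12],[0,0,-0.1]],[3,[-5.5,-15.5,12],[0,0,-0.15]]])

```text
time_s: 10.75
ee_pos: [0.5654, 0.0919, 0.1243]
tcp_rot: [0.001, -0.626, 0.78, 0.0]
force: [-0.8, -0.2, -0.0]
width: 0.0385
finger_force: 61.1
```

send_rows(targets=[[3,[-2,-5.5,0],[0,0,0]],[3,[-4,-11,0],[0,0,0]],[3,[-6,-16.5,0],[0,0,0]],[3,[-8,-22,-1],[0,0,0]],[3,[-9.7,-25.1,-3],[0,0,0]]])

```text
time_s: 11.38
ee_pos: [0.4687, -0.1599, 0.0943]
tcp_rot: [0.001, -0.626, 0.78, -0.001]
force: [0.3, -0.8, 0.3]
width: 0.0384
finger_force: 61.1
```

send_rows(targets=[[3,[0,0,-2],[0,0,0]],[3,[0,0,-3],[0,0,0]],[3,[0,0,-3],[0,0,0]],[3,[0,0,-3],[0,0,0]]])

```text
time_s: 11.88
ee_pos: [0.4701, -0.1574, 0.0644]
tcp_rot: [0.0, -0.627, 0.779, -0.0]
force: [-0.3, -0.9, -0.2]
width: 0.0384
finger_force: 61.1
```

```bash
python3 shot.py w8
```

```text
11.875 [ 0.4701 -0.1574  0.0644] grip axis deg 167.63 tool z [ 1.3e-03 -1.0e-04 -1.0e+00] 0.038435100595345495 [ 0.01  0.36 -0.52  0.   -0.69 -0.22] [-0.3 -0.9 -0.2]
```

send_rows(targets=[[3,[0,0,-0.6],[0,0,0]],[3,[0,0,-1.2],[0,0,0]],[3,[0,0,-1.25],[0,0,0]],[3,[0,0,-1.25],[0,0,0]],[4.5,[0,0,-1.2],[0,0,0]]])

```text
time_s: 12.55
ee_pos: [0.4693, -0.1578, 0.0517]
tcp_rot: [0.0, -0.626, 0.78, 0.0]
force: [0.3, 0.2, -0.4]
width: 0.0451
finger_force: 0.0
```

send_rows(targets=[[6,[0,0,0],[0,0,0]],[7,[0,0,0],[0,0,0]],[8.5,[0,0,2],[0,0,0]],[8.5,[0,0,6],[0,0,0]],[8.5,[0,0,6],[0,0,0]]])

```text
time_s: 13.18
ee_pos: [0.4715, -0.1581, 0.1146]
tcp_rot: [0.002, -0.627, 0.779, -0.002]
force: [0.6, -0.3, -0.5]
width: 0.0851
finger_force: 0.0
```

```bash
python3 shot.py w9; python3 - <<'E'
import cv2
im=cv2.imread("pics/w9.png"); cv2.imwrite("pics/w9c.png",cv2.resize(im[100:400,140:500],(720,600),interpolation=cv2.INTER_CUBIC))
E
```

```text
13.175 [ 0.4715 -0.1581  0.1146] grip axis deg 167.6 tool z [ 6.8e-03 -6.0e-04 -1.0e+00] 0.0850502459364917 [ 0.    0.29 -0.47  0.   -0.81 -0.22] [ 0.6 -0.3 -0.5]
```

View pics/w9c.png

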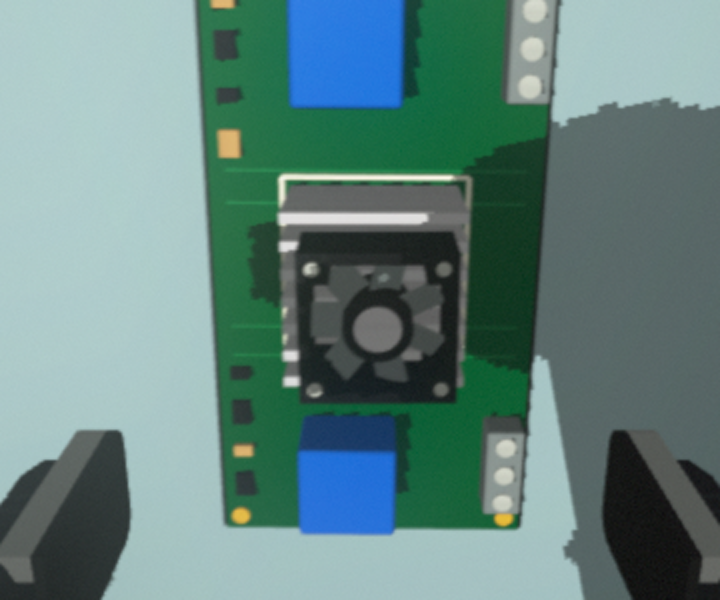

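The fan is on the sink: its dots are at (311,269), (444,269), (441,390), (315,390) and the sink top corners at (278,212), (469,212), (463,386), (284,387) in the crop.

```bash
python3 - <<'E'
from fit import *
c=pickle.load(open("pics/w9.pkl","rb"))
g=lambda l:[(a/2+140,b/2+100) for a,b in l]
q=[(-1,1),(1,1),(1,-1),(-1,-1)]
T=lambda h:[(h,-h),(-h,-h),(-h,h),(h,h)]
p,b=fit(c,g([(311,269),(444,269),(441,390),(315,390)]),.066,T(16))
fit(c,g([(300,233),(460,233)]),.046,T(20)[:2])
o,a=fit(c,g([(278,212),(469,212),(463,386),(284,387)]),.046,T(25))
M=np.array([[np.cos(a),-np.sin(a)],[np.sin(a),np.cos(a)]]);print("rel",1e3*M.T@(p-o),np.degrees(b-a))
E
```

```text
[ 467.7 -159.4] -12.08 res mm [[0.1, -0.2], [-0.1, -0.1], [-0.0, 0.2], [-0.0, 0.1]]
[ 467.1 -158.9] -12.29 res mm [[1.0, -0.2], [-1.0, 0.2]]
[ 468.7 -159.7] -12.16 res mm [[-0.1, -0.2], [0.0, -0.1], [-0.0, 0.0], [0.2, 0.2]]
rel [-1.00537728  0.14926447] 0.07787739798048442
```

Fan is central within 1 mm. Now the capacitor: hover, and find its bright top disc by code.

send_rows(targets=[[8.5,[0.5,0.3,2],[0,0,0]],[8.5,[5.2,3.2,2],[0,0,0]],[8.5,[10,6,2],[0,0,0]],[8.5,[14.6,8.9,1],[0,0,0]],[8.5,[14.6,8.9,1],[0,0,0]]])

```text
time_s: 13.85
ee_pos: [0.6165, -0.067, 0.1184]
tcp_rot: [-0.002, -0.627, 0.779, 0.001]
force: [-0.5, -0.2, -0.9]
width: 0.0846
finger_force: 0.0
```

send_rows(targets=[[8.5,[0,0,0],[0,0,0]],[8.5,[0,0,0],[0,0,0]]])

```text
time_s: 14.1
ee_pos: [0.6141, -0.0696, 0.1217]
tcp_rot: [-0.0, -0.626, 0.78, 0.0]
force: [-0.7, 0.4, 0.6]
width: 0.0851
finger_force: 0.0
```

```bash
python3 shot.py w10; cat > disc.py <<'E'
from fit import *; import sys
n,X,Y=sys.argv[1],float(sys.argv[2]),float(sys.argv[3])
c=pickle.load(open(f"pics/{n}.pkl","rb")); im=cv2.imread(f"pics/{n}.png"); u=px(c,(X,Y,.05)); print("pred",np.round(u))
m=(im.min(2)>170).astype('uint8'); m=cv2.morphologyEx(m,cv2.MORPH_CLOSE,np.ones((7,7)))
k,_,st,ce=cv2.connectedComponentsWithStats(m)
for i in range(1,k):
    if st[i,4]>300: print(st[i],ce[i].round(1),"at z50:",w(c,*ce[i],.05)[:2].round(4), "diam", np.linalg.norm(w(c,st[i,0],ce[i][1],.05)-w(c,st[i,0]+st[i,2],ce[i][1],.05)).round(4))
E
python3 disc.py w10 .616 -.069
```

```text
14.1 [ 0.6141 -0.0696  0.1217] grip axis deg 167.51 tool z [-1.1e-03 -1.0e-04 -1.0e+00] 0.08508091996710113 [ 0.15  0.47 -0.15 -0.   -0.95 -0.37] [-0.7  0.4  0.6]
pred [318. 255.]
[181   0  60  14 507] [213.2   4. ] at z50: [ 0.636  -0.1993] diam 0.0275
[ 488    0  135   81 1038] [547.5  64. ] at z50: [ 0.4875 -0.1404] diam 0.0646
[598   0  26  17 360] [609.6   6.8] at z50: [ 0.4584 -0.1589] diam 0.012
[  0 365  19  47 465] [  5.8 391. ] at z50: [ 0.824  -0.0232] diam 0.0117
```

```bash
python3 - <<'E'
from fit import *
im=cv2.imread("pics/w10.png"); print(im[235:275:8,300:340:8].mean(2).round()); cv2.imwrite("pics/w10c.png",cv2.resize(im[:360,130:490],(600,600)))
E
```

```text
[[ 48.  87. 100. 101.  86.]
 [100. 100. 100. 102. 103.]
 [102. 104.  80. 101.  74.]
 [192. 101.  62. 100. 103.]
 [103. 104. 103. 101. 106.]]
```

View pics/w10c.png

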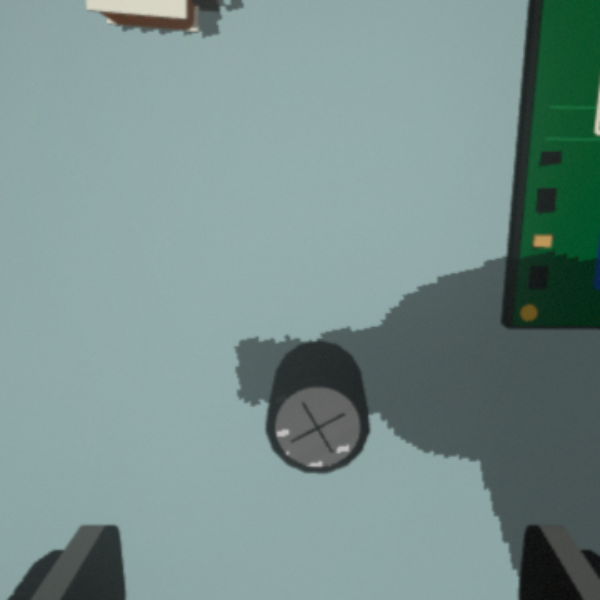

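The capacitor's cross is at px (321,256), i.e. about (614.5,−68.5) mm, almost under the TCP. Descend and grip.

send_rows(targets=[[8.5,[0,0.1,-4],[0,0,0]],[8.5,[0,0.1,-8],[0,0,0]],[8.5,[0,0.1,-10.4],[0,0,0]],[6,[0,0.1,-10.4],[0,0,0]],[3,[0,0.1,-10.4],[0,0,0]]])

```text
time_s: 14.78
ee_pos: [0.6161, -0.0682, 0.0193]
tcp_rot: [0.001, -0.626, 0.78, -0.001]
force: [0.0, -0.6, 0.4]
width: 0.0508
finger_force: 0.0
```

send_rows(targets=[[2.5,[0,0,0],[0,0,0]],[2.5,[0,0,0],[0,0,0]],[2.5,[0,0,0],[0,0,0]],[2.5,[0,0,0],[0,0,0]],[2.5,[0,0,0],[0,0,0]]])

```text
time_s: 15.4
ee_pos: [0.6166, -0.0679, 0.0199]
tcp_rot: [0.001, -0.627, 0.779, -0.001]
force: [-0.8, 0.1, 6.7]
width: 0.0337
finger_force: 59.7
```

```bash
python3 shot.py w11
```

```text
15.4 [ 0.6166 -0.0679  0.0199] grip axis deg 167.61 tool z [ 3.5e-03 -1.0e-04 -1.0e+00] 0.03368121418400514 [ 0.15  0.59 -0.24  0.   -0.73 -0.37] [-0.8  0.1  6.7]
```

send_rows(targets=[[2.5,[0,0,5],[0,0,0]],[2.5,[0,0,10],[0,0,0]],[2.5,[-2,4,13],[0,0,0.05]],[2.5,[-4.5,9,13],[0,0,0.1]],[2.5,[-7,14,13],[0,0,0.15]]])

```text
time_s: 16.08
ee_pos: [0.5443, 0.0733, 0.1485]
tcp_rot: [0.001, -0.683, 0.73, 0.0]
force: [1.1, 1.1, -1.7]
width: 0.0336
finger_force: 60.0
```

send_rows(targets=[[2.5,[-3,5,0],[0,0,0]],[2.5,[-6,10,0],[0,0,0]],[2.5,[-9.2,14.9,-1],[0,0,0]],[2.5,[-9.2,14.9,-4],[0,0,0]],[2.5,[-9.2,14.9,-4],[0,0,0]]])

```text
time_s: 16.7
ee_pos: [0.4513, 0.2205, 0.1062]
tcp_rot: [-0.003, -0.683, 0.73, 0.0]
force: [-0.4, 0.2, -0.3]
width: 0.0333
finger_force: 60.1
```

send_rows(targets=[[2.5,[0,0,0],[0,0,0]],[2.5,[0,0,0],[0,0,0]]])

```text
time_s: 16.95
ee_pos: [0.4543, 0.221, 0.1089]
tcp_rot: [0.001, -0.683, 0.731, -0.0]
force: [-0.4, -0.5, -0.4]
width: 0.0335
finger_force: 60.1
```

```bash
python3 shot.py w12; cat > tmpl.py <<'E'
# board pose from the white outlines: brightness on the outline against just inside/outside
from fit import *; from scipy.optimize import differential_evolution as DE
def sq(h,cy):
    t=np.linspace(-h,h,40); k=np.full(40,h)
    return np.c_[np.r_[t,t,k,-k],np.r_[k,-k,t,t]+cy]
def board(name,c,im,guess,cs=(66,-66),h=22.4):
    g=cv2.GaussianBlur(im.min(2).astype('float32'),(0,0),.8)
    def val(p,h):
        M=R.from_euler('z',p[2]).as_matrix()[:2,:2]
        L=np.vstack([sq(h,k) for k in cs])/1e3@M.T+p[:2]
        f,cx,cy,o,A=c; q=(np.c_[L,np.full(len(L),.012)]-o)@A
        u=(cx-f*q[:,0]/q[:,2]).astype('float32'); v=(cy+f*q[:,1]/q[:,2]).astype('float32')
        return cv2.remap(g,u[:,None],v[:,None],cv2.INTER_LINEAR)[:,0]
    cost=lambda p:-np.clip(val(p,h)-np.maximum(val(p,h-3.5),val(p,h+3.5)),-10,60).mean()
    d=np.array([.008,.008,.05]); r=DE(cost,list(zip(guess-d,guess+d)),seed=1,tol=1e-6)
    print(name,cs,(r.x[:2]*1e3).round(1),np.degrees(r.x[2]).round(2),"score",-r.fun); return r.x
E
python3 - <<'E'
from tmpl import *
g=np.array([.450,.1553,-.065])
for n in("w1","w12"):
    c=pickle.load(open(f"pics/{n}.pkl","rb")); im=cv2.imread(f"pics/{n}.png")
    for cs in((66,-66),(66,),(-66,)): board(n,c,im,g,cs)
t=env.get_image("top"); board("top",cam(t),cv2.imread("pics/top0.png"),g)
c=pickle.load(open("pics/w12.pkl","rb"))
for k in(66,-66,0): print(k,px(c,np.r_[g[:2]+k/1e3*np.array([.065,.998]),.012]))
E
```

```text
16.95 [0.4543 0.221  0.1089] grip axis deg 176.09 tool z [ 0.0017  0.0014 -1.    ] 0.033535655276694595 [ 0.77  0.31 -0.45  0.   -0.81 -0.84] [-0.4 -0.5 -0.4]
w1 (66, -66) [449.3 157.1] -3.88 score 47.7418098449707
w1 (66,) [449.3 157.2] -3.93 score 54.02875900268555
w1 (-66,) [449.4 156.8] -3.92 score 42.85697555541992
w12 (66, -66) [450.4 156.9] -3.92 score 37.834617614746094
w12 (66,) [450.6 156.3] -3.75 score 46.66773223876953
w12 (-66,) [451.5 157.3] -5.12 score 29.272396087646484
top (66, -66) [450.8 156.1] -4.0 score 19.701580047607422
66 (np.float64(321.6790475078865), np.float64(238.4299319258614))
-66 (np.float64(320.66247939958896), np.float64(-7.909259311667569))
0 (np.float64(321.21629526224535), np.float64(126.29380154352148))
```

Board outlines fitted from three cameras: coil board at (450.3,156.6), −3.9°. Lower the capacitor.

send_rows(targets=[[2.5,[0.15,0.2,-3],[0,0,0]],[2.5,[0.15,0.2,-6],[0,0,0]],[2.5,[0.15,0.2,-6.6],[0,0,0]],[2.5,[0.15,0.2,-6.6],[0,0,0]],[2.5,[0.15,0.2,-6.6],[0,0,0]]])

```text
time_s: 17.68
ee_pos: [0.4556, 0.2237, 0.0431]
tcp_rot: [0.001, -0.683, 0.73, -0.0]
force: [0.5, -0.3, -1.0]
width: 0.0335
finger_force: 60.1
```

```bash
python3 shot.py w13; python3 - <<'E'
from tmpl import *
c=pickle.load(open("pics/w13.pkl","rb")); im=cv2.imread("pics/w13.png"); g=np.array([.4503,.1566,-.068])
board("w13",c,im,g); board("w13",c,im,g,(-66,))
# cap rim: dark (side) bottom front silhouette; find extreme dark pixels around the predicted cap axis
s=env.sense(); print(s["ee_pos"])
zt=.0199*0+s["ee_pos"][2]-.0199+.05
u=np.array(px(c,(s["ee_pos"][0],s["ee_pos"][1],zt))); print("TCP axis at cap top",u)
gr=cv2.medianBlur(cv2.cvtColor(im,cv2.COLOR_BGR2GRAY),3)
r=np.linalg.norm(np.array(px(c,(s["ee_pos"][0],s["ee_pos"][1]+.0175,zt)))-u); print("r",r)
h=cv2.HoughCircles(gr,cv2.HOUGH_GRADIENT,1,20,param1=60,param2=12,minRadius=int(r*.7),maxRadius=int(r*1.1))
for k in h[0]:
    if np.hypot(*(k[:2]-u))<40: print(k,w(c,k[0],k[1],zt))
E
```

```text
17.675 [0.4556 0.2237 0.0431] grip axis deg 176.17 tool z [ 0.002   0.0017 -1.    ] 0.03353704694849752 [ 0.78  0.41 -0.51  0.   -0.64 -0.84] [ 0.5 -0.3 -1. ]
w13 (66, -66) [450.4 155.5] -3.9 score 25.273664474487305
w13 (-66,) [450.4 157.3] -3.56 score 18.5
[0.45553609 0.22369409 0.04303009]
TCP axis at cap top [320.69893771 365.46109181]
r 44.94723892654695
[319.5 366.5  40.7] [0.45594396 0.22405717 0.07313009]
```

send_rows(targets=[[2.5,[-0.1,-0.15,-0.4],[0,0,0]],[2.5,[-0.1,-0.15,-0.9],[0,0,0]],[2.5,[-0.1,-0.15,-1.1],[0,0,0]],[2.5,[-0.1,-0.15,-1.15],[0,0,0]],[2.5,[-0.1,-0.15,-1.15],[0,0,0]]])

```text
time_s: 18.35
ee_pos: [0.4536, 0.2215, 0.0319]
tcp_rot: [-0.0, -0.683, 0.73, -0.0]
force: [-4.7, -2.6, 12.5]
width: 0.0338
finger_force: 61.6
```

send_rows(targets=[[4.5,[0,0,0],[0,0,0]],[6,[0,0,0],[0,0,0]],[8.5,[0,0,0],[0,0,0]],[8.5,[0,0,4],[0,0,0]],[8.5,[0,0,10],[0,0,0]]])

```text
time_s: 18.98
ee_pos: [0.4528, 0.2207, 0.1295]
tcp_rot: [-0.003, -0.683, 0.73, 0.0]
force: [1.7, 0.4, 0.6]
width: 0.0847
finger_force: 0.0
```

send_rows(targets=[[8.5,[0,0,1],[0,0,0]],[8.5,[0,0,1],[0,0,0]]])

```text
time_s: 19.23
ee_pos: [0.4537, 0.2217, 0.1406]
tcp_rot: [0.001, -0.683, 0.731, 0.0]
force: [-0.2, 0.0, -0.8]
width: 0.0851
finger_force: 0.0
```

```bash
python3 shot.py w14; python3 - <<'E'
from tmpl import *
c=pickle.load(open("pics/w14.pkl","rb")); im=cv2.imread("pics/w14.png"); g=np.array([.4503,.1566,-.068])
board("w14",c,im,g); board("w14",c,im,g,(66,)); zt=.062
u=np.array(px(c,(.455,.222,zt))); r=np.linalg.norm(np.array(px(c,(.455,.2395,zt)))-u); print(u,r)
gr=cv2.medianBlur(cv2.cvtColor(im,cv2.COLOR_BGR2GRAY),3)
h=cv2.HoughCircles(gr,cv2.HOUGH_GRADIENT,1,10,param1=60,param2=12,minRadius=int(r*.7),maxRadius=int(r*1.1))
for k in h[0]:
    if np.hypot(*(k[:2]-u))<30: print(k,w(c,k[0],k[1],zt))
E
```

```text
19.225 [0.4537 0.2217 0.1406] grip axis deg 176.14 tool z [ 6.0e-04  1.2e-03 -1.0e+00] 0.08508463922704469 [ 0.78  0.27 -0.41 -0.   -0.89 -0.84] [-0.2  0.  -0.8]
w14 (66, -66) [450.  156.1] -3.88 score 35.62913131713867
w14 (66,) [450.1 156.4] -3.78 score 39.094303131103516
[319.25494052 249.11871796] 28.39152096754866
[324.5 246.5  23.5] [0.45193402 0.22062811 0.062     ]
[322.5 221.5  23.6] [0.45207113 0.20587836 0.062     ]
```

```bash
cat > circ.py <<'E'
from fit import *; from scipy.optimize import differential_evolution as DE
def circ(n,x,y,zt):
    c=pickle.load(open(f"pics/{n}.pkl","rb")); g=cv2.GaussianBlur(cv2.imread(f"pics/{n}.png").min(2).astype('float32'),(0,0),.8)
    t=np.linspace(0,2*np.pi,90); f,cx,cy,o,A=c
    def val(p,r):
        q=(np.c_[p[0]+r*np.cos(t),p[1]+r*np.sin(t),np.full(90,zt)]-o)@A
        return cv2.remap(g,(cx-f*q[:,0]/q[:,2]).astype('float32')[:,None],(cy+f*q[:,1]/q[:,2]).astype('float32')[:,None],cv2.INTER_LINEAR)[:,0]
    r=DE(lambda p:-np.clip(val(p,p[2]-.0012)-val(p,p[2]+.0012),-20,60).mean(),[(x-.006,x+.006),(y-.006,y+.006),(.013,.0175)],seed=1)
    print(n,(r.x*1e3).round(2),-r.fun)
E
python3 - <<'E'
from circ import *
circ("w14",.4535,.2215,.062); circ("w13",.4556,.2237,.0731); circ("w10",.6145,-.0685,.05)
E
```

```text
w14 [452.5  220.91  14.07] 57.20392608642578
w13 [455.11 223.87  13.91] 60.0
w10 [615.06 -68.14  14.03] 55.54935073852539
```

Capacitor is about 2.3 mm off the outline's centre. I'll regrip and nudge it.

send_rows(targets=[[8.5,[0,0,-4],[0,0,0]],[8.5,[0,0,-8],[0,0,0]],[8.5,[0,0,-10.6],[0,0,0]],[5,[0,0,-10.6],[0,0,0]],[2.5,[0,0,-10.6],[0,0,0]]])

```text
time_s: 19.9
ee_pos: [0.4539, 0.2216, 0.0342]
tcp_rot: [-0.0, -0.683, 0.73, -0.0]
force: [-0.1, 0.7, -0.0]
width: 0.0513
finger_force: 0.0
```

send_rows(targets=[[2.5,[0,0,0],[0,0,0]],[2.5,[0,0,0],[0,0,0]],[2.5,[0,0,0],[0,0,0]],[2.5,[0,0,0.5],[0,0,0]],[2.5,[0,0,0.5],[0,0,0]]])

```text
time_s: 20.52
ee_pos: [0.4537, 0.2215, 0.0395]
tcp_rot: [0.0, -0.683, 0.73, 0.0]
force: [0.5, -0.0, -0.5]
width: 0.0332
finger_force: 59.6
```

```bash
python3 shot.py w15; python3 - <<'E'
from circ import *
circ("w15",.4545,.2220,.066)
E
```

```text
20.525 [0.4537 0.2215 0.0395] grip axis deg 176.15 tool z [ 0.e+00  2.e-04 -1.e+00] 0.03318995823603444 [ 0.78  0.42 -0.52 -0.   -0.63 -0.84] [ 0.5 -0.  -0.5]
w15 [452.78 220.89  14.18] 60.0
```

send_rows(targets=[[2.5,[0.2,0.1,0],[0,0,0]],[2.5,[0.2,0.1,0],[0,0,0]],[2.5,[0.2,0.1,-0.4],[0,0,0]],[2.5,[0.2,0.1,-0.5],[0,0,0]],[3.5,[0.2,0.1,-0.5],[0,0,0]]])

```text
time_s: 21.2
ee_pos: [0.456, 0.2228, 0.0346]
tcp_rot: [0.0, -0.683, 0.73, -0.0]
force: [-0.2, -0.1, 0.4]
width: 0.0349
finger_force: 0.1
```

send_rows(targets=[[5,[0,0,0],[0,0,0]],[8.5,[0,0,0],[0,0,0]],[8.5,[0,0,0],[0,0,0]],[8.5,[0,0,5],[0,0,0]],[8.5,[0,0,10],[0,0,0]]])

```text
time_s: 21.82
ee_pos: [0.4555, 0.2223, 0.1349]
tcp_rot: [-0.001, -0.683, 0.73, -0.0]
force: [0.2, 1.7, -0.9]
width: 0.085
finger_force: 0.0
```

send_rows(targets=[[8.5,[0,0,1],[0,0,0]],[8.5,[0,0,1],[0,0,0]]])

```text
time_s: 22.08
ee_pos: [0.4557, 0.2227, 0.1446]
tcp_rot: [0.001, -0.683, 0.73, 0.0]
force: [0.4, 0.1, -0.9]
width: 0.0849
finger_force: 0.0
```

```bash
python3 shot.py w16; python3 - <<'E'
from circ import *; from tmpl import board
circ("w16",.4545,.2220,.062)
c=pickle.load(open("pics/w16.pkl","rb")); im=cv2.imread("pics/w16.png"); g=np.array([.4503,.1566,-.068])
x=board("w16",c,im,g); print("L",x[:2]+.066*np.array([-np.sin(x[2]),np.cos(x[2])]))
E
```

```text
22.075 [0.4557 0.2227 0.1446] grip axis deg 176.14 tool z [ 5.e-04  1.e-03 -1.e+00] 0.0849396429188111 [ 0.77  0.27 -0.4  -0.   -0.9  -0.84] [ 0.4  0.1 -0.9]
w16 [454.81 221.56  14.04] 57.73779296875
w16 (66, -66) [449.8 156.5] -4.15 score 36.9476318359375
L [0.45457105 0.22235933]
```

Capacitor now within 1 mm. Move to the transformer.

send_rows(targets=[[8.5,[2,-5.5,1],[0,0,0]],[8.5,[4,-11,1],[0,0,0]],[8.5,[6,-16.5,1],[0,0,0]],[8.5,[8,-22,1],[0,0,0]],[8.5,[10,-27.5,1],[0,0,0]]])

```text
time_s: 22.75
ee_pos: [0.5552, -0.0543, 0.152]
tcp_rot: [-0.002, -0.683, 0.73, 0.001]
force: [0.0, 0.3, 0.5]
width: 0.0847
finger_force: 0.0
```

send_rows(targets=[[8.5,[2,-5,-1],[0,0,0]],[8.5,[4.5,-10,-2],[0,0,0]],[8.5,[7.5,-15.5,-3],[0,0,0]],[8.5,[7.5,-15.5,-4],[0,0,0]],[8.5,[7.5,-15.5,-4],[0,0,0]]])

```text
time_s: 23.38
ee_pos: [0.6288, -0.2073, 0.1106]
tcp_rot: [-0.002, -0.683, 0.731, 0.003]
force: [0.4, 0.2, 0.6]
width: 0.085
finger_force: 0.0
```

```bash
python3 shot.py w17; python3 - <<'E'
from fit import *
c=pickle.load(open("pics/w17.pkl","rb")); print(px(c,(.6345,-.2175,.034)))
im=cv2.imread("pics/w17.png"); u=px(c,(.6345,-.2175,.034)); x,y=int(u[0])-75,max(0,int(u[1])-75); print(x,y)
cv2.imwrite("pics/w17c.png",np.clip(1.4*cv2.resize(im[y:y+150,x:x+150],(600,600),interpolation=cv2.INTER_CUBIC),0,255).astype('uint8'))
E
```

```text
23.375 [ 0.6288 -0.2073  0.1106] grip axis deg 176.09 tool z [-0.0068  0.0013 -1.    ] 0.08497567011978319 [-0.08  0.55 -0.04 -0.   -0.99  0.01] [0.4 0.2 0.6]
(np.float64(308.80944950594636), np.float64(233.14984181841777))
233 158
```

View pics/w17c.png

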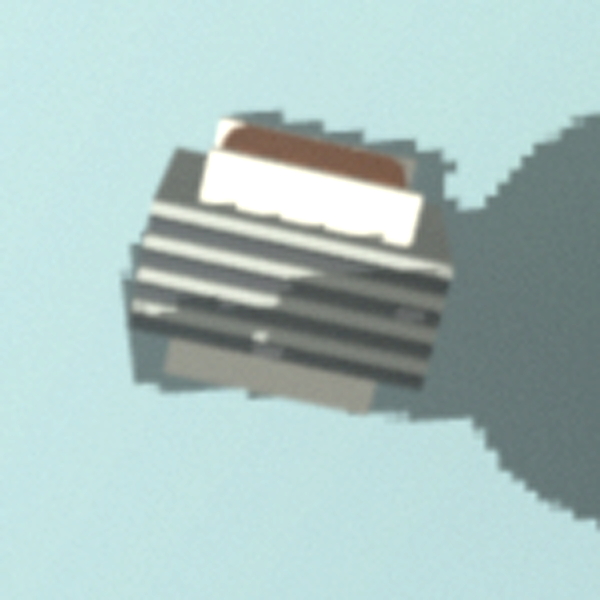

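The transformer's laminated core runs from crop (142,258) to (438,329). The core top corners are (152,203), (452,272), (425,386), (132,312), with windings on both long sides. I'll grip it along the 42 mm axis.

```bash
python3 - <<'E'
from fit import *
c=pickle.load(open("pics/w17.pkl","rb"))
p=np.array([w(c,a/4+233,b/4+158,.034)[:2] for a,b in [(152,203),(452,272),(425,386),(132,312)]])
e=np.roll(p,-1,0)-p; print(p.mean(0),np.linalg.norm(e,axis=1),np.degrees(np.arctan2(e[:,1],e[:,0])),env.sense()["ee_pos"])
for z in(.02,.026,.034): print(z,np.array([w(c,a/4+233,b/4+158,z)[:2] for a,b in [(212,152),(425,193),(370,412),(165,375)]]).round(4))
E
```

```text
[ 0.63607544 -0.21855183] [0.04208113 0.01714229 0.04225208 0.01593538] [ 162.52056719   74.27957006  -19.11121425 -106.1404508 ] [ 0.62944895 -0.20675171  0.11219842]
0.02 [[ 0.6464 -0.2362]
 [ 0.6164 -0.228 ]
 [ 0.6265 -0.1947]
 [ 0.6567 -0.2028]]
0.026 [[ 0.6459 -0.2375]
 [ 0.6166 -0.2296]
 [ 0.6265 -0.1971]
 [ 0.6559 -0.205 ]]
0.034 [[ 0.6451 -0.2393]
 [ 0.6168 -0.2316]
 [ 0.6264 -0.2003]
 [ 0.6547 -0.2079]]
```

send_rows(targets=[[8.5,[0.4,-0.6,-2],[0,0,-0.12]],[8.5,[0.75,-1.15,-5],[0,0,-0.23]],[8.5,[0.75,-1.15,-9],[0,0,-0.23]],[8.5,[0.75,-1.15,-10],[0,0,-0.23]],[6,[0.75,-1.15,-10],[0,0,-0.23]]])

```text
time_s: 24.05
ee_pos: [0.6384, -0.2181, 0.0148]
tcp_rot: [-0.0, -0.595, 0.803, -0.0]
force: [0.2, -0.3, 1.2]
width: 0.0694
finger_force: 0.0
```

send_rows(targets=[[3,[0,0,0],[0,0,0]],[3,[0,0,0],[0,0,0]],[3,[0,0,0],[0,0,0]],[3,[0,0,0],[0,0,0]],[3,[0,0,0],[0,0,0]]])

```text
time_s: 24.68
ee_pos: [0.6398, -0.219, 0.0167]
tcp_rot: [0.001, -0.595, 0.804, -0.001]
force: [-0.5, 2.0, 5.9]
width: 0.0406
finger_force: 62.7
```

```bash
python3 shot.py w18
```

```text
24.675 [ 0.6398 -0.219   0.0167] grip axis deg 163.02 tool z [ 4.e-03 -8.e-04 -1.e+00] 0.04064165229901858 [-0.09  0.67 -0.09  0.   -0.81 -0.21] [-0.5  2.   5.9]
```

send_rows(targets=[[3,[0,0,5],[0,0,0]],[3,[0,0,11],[0,0,0]],[3,[-3,5,12],[0,0,0.08]],[3,[-6,10,12],[0,0,0.16]],[3,[-9,15,12],[0,0,0.23]]])

```text
time_s: 25.35
ee_pos: [0.547, -0.0677, 0.1346]
tcp_rot: [0.0, -0.683, 0.73, -0.0]
force: [0.3, 0.6, -0.1]
width: 0.0405
finger_force: 61.9
```

send_rows(targets=[[3,[-3,5,0],[0,0,0]],[3,[-6,10,0],[0,0,0]],[3,[-10.3,16,-1],[0,0,0]],[3,[-10.3,16,-4],[0,0,0]],[3,[-10.3,16,-4],[0,0,0]]])

```text
time_s: 25.98
ee_pos: [0.4431, 0.0909, 0.0931]
tcp_rot: [-0.002, -0.684, 0.73, 0.001]
force: [-0.0, 0.1, -0.6]
width: 0.0405
finger_force: 61.8
```

send_rows(targets=[[3,[0,0,0],[0,0,0]],[3,[0,0,0],[0,0,0]]])

```text
time_s: 26.22
ee_pos: [0.4465, 0.0908, 0.0953]
tcp_rot: [0.001, -0.682, 0.731, -0.0]
force: [0.1, -0.1, -0.9]
width: 0.0408
finger_force: 61.8
```

```bash
python3 shot.py w19; python3 - <<'E'
from tmpl import *
c=pickle.load(open("pics/w19.pkl","rb")); im=cv2.imread("pics/w19.png"); g=np.array([.4503,.1566,-.068])
x=board("w19",c,im,g); x=board("w19",c,im,g,(-66,)); print("R",x[:2]-.066*np.array([-np.sin(x[2]),np.cos(x[2])]))
E
```

```text
26.225 [0.4465 0.0908 0.0953] grip axis deg 176.07 tool z [ 1.9e-03  9.0e-04 -1.0e+00] 0.040774653450775744 [ 0.56  0.26 -0.58  0.   -0.73 -0.63] [ 0.1 -0.1 -0.9]
w19 (66, -66) [450.2 155.1] -4.0 score 41.87128448486328
w19 (-66,) [450.6 154.6] -4.41 score 41.95319366455078
R [0.44556605 0.08880783]
```

send_rows(targets=[[3,[0,0,-3],[0,0,0]],[3,[0,0,-5.5],[0,0,0]],[3,[0,0,-6],[0,0,0]],[3,[0,0,-6],[0,0,0]],[3,[0,0,-6],[0,0,0]]])

```text
time_s: 26.9
ee_pos: [0.4462, 0.0914, 0.0353]
tcp_rot: [0.001, -0.683, 0.73, -0.0]
force: [0.6, 0.2, -0.8]
width: 0.0407
finger_force: 61.9
```

```bash
python3 shot.py w20; python3 - <<'E'
from tmpl import *
c=pickle.load(open("pics/w20.pkl","rb")); im=cv2.imread("pics/w20.png"); g=np.array([.4503,.1566,-.068])
x=board("w20",c,im,g); print("R",x[:2]-.066*np.array([-np.sin(x[2]),np.cos(x[2])]),"L",x[:2]+.066*np.array([-np.sin(x[2]),np.cos(x[2])]))
s=env.sense(); print(s["ee_pos"])
E
```

```text
26.9 [0.4462 0.0914 0.0353] grip axis deg 176.16 tool z [ 0.002   0.0011 -1.    ] 0.04073544382744768 [ 0.56  0.36 -0.64  0.   -0.56 -0.63] [ 0.6  0.2 -0.8]
w20 (66, -66) [450.6 155.2] -4.28 score 18.005504608154297
R [0.4456952  0.08939205] L [0.45555312 0.22102344]
[0.4460443  0.09143674 0.03528896]
```

send_rows(targets=[[3,[0,-0.1,-0.3],[0,0,0]],[3,[0,-0.1,-0.6],[0,0,0]],[3,[0,-0.1,-0.65],[0,0,0]],[3,[0,-0.1,-0.65],[0,0,0]],[4.8,[0,-0.1,-0.65],[0,0,0]]])

```text
time_s: 27.58
ee_pos: [0.4455, 0.0903, 0.028]
tcp_rot: [0.0, -0.683, 0.73, -0.0]
force: [0.5, -0.5, -0.5]
width: 0.0479
finger_force: 0.0
```

send_rows(targets=[[6,[0,0,0],[0,0,0]],[8.5,[0,0,0],[0,0,0]],[8.5,[0,0,0],[0,0,0]],[8.5,[0,0,5],[0,0,0]],[8.5,[0,0,10],[0,0,0]]])

```text
time_s: 28.2
ee_pos: [0.4449, 0.0899, 0.1285]
tcp_rot: [-0.001, -0.683, 0.73, 0.0]
force: [0.1, -0.4, 0.0]
width: 0.0851
finger_force: 0.0
```

send_rows(targets=[[8.5,[0,2,4],[0,0,0]],[8.5,[0,4,6],[0,0,0]],[8.5,[0,4,6],[0,0,0]],[8.5,[0,4,6],[0,0,0]]])

```text
time_s: 28.7
ee_pos: [0.4444, 0.1295, 0.1867]
tcp_rot: [-0.001, -0.683, 0.73, 0.0]
force: [0.3, -0.8, -0.6]
width: 0.0848
finger_force: 0.0
```

```bash
python3 shot.py w21; python3 - <<'E'
from tmpl import *; from circ import circ
c=pickle.load(open("pics/w21.pkl","rb")); im=cv2.imread("pics/w21.png"); g=np.array([.4503,.1566,-.068])
x=board("w21",c,im,g); circ("w21",.4545,.222,.062); M=R.from_euler('z',x[2]).as_matrix()[:2,:2]
# rectify board plane (z=46: transformer top; z=12: board) around right outline, 1 px = 1 mm, x' rows, y' cols
def rect(z):
    Y,X=np.meshgrid(np.arange(-100,-29),np.arange(34,-35,-1)); q=np.c_[X.ravel(),Y.ravel()]/1e3@M.T+x[:2]
    uv=np.array([px(c,(a,b,z)) for a,b in q],np.float32).reshape(*X.shape,2); return cv2.remap(im,uv,None,cv2.INTER_LINEAR)
t=rect(.046).astype(int); b=rect(.012).astype(int)
gr=lambda i:i[:,:,1]-i[:,:,2]
print("green-red at z46, every 3 mm; rows x'=34..-34, cols y'=-100..-30")
G=gr(t)[::3,::3]; 
for r,row in zip(range(34,-35,-3),G): print(f"{r:4d}",''.join('.' if v>18 else '#' for v in row))
G=gr(b)[::3,::3]; print("z12")
for r,row in zip(range(34,-35,-3),G): print(f"{r:4d}",''.join('.' if v>18 else '#' for v in row))
E
```

```text
28.7 [0.4444 0.1295 0.1867] grip axis deg 176.15 tool z [-0.0022 -0.001  -1.    ] 0.08483613957981284 [ 0.64  0.15 -0.44 -0.   -0.98 -0.7 ] [ 0.3 -0.8 -0.6]
w21 (66, -66) [450.2 156.6] -3.78 score 39.537933349609375
w21 [454.83 222.37  14.34] 60.0
green-red at z46, every 3 mm; rows x'=34..-34, cols y'=-100..-30
  34 ........................
  31 ........................
  28 ........................
  25 ........................
  22 ........................
  19 ...#....#######.........
  16 ...#...#######..........
  13 ...#..###########.......
  10 ...#.############.......
   7 ...#.############.......
   4 ...#.############.......
   1 ...#.############.......
  -2 ...#.############.......
  -5 ...#.############.......
  -8 ...#.############.......
 -11 ...#.############.......
 -14 ...#.############.......
 -17 ...#...########.........
 -20 ...#...########.........
 -23 ........................
 -26 ........................
 -29 ........................
 -32 ........................
z12
  34 .#......................
  31 .#......................
  28 .#......................
  25 .#......................
  22 .#..###..########..#....
  19 .#......########...#....
  16 .#......########...#....
  13 .#....##############....
  10 .#....##############....
   7 .#....##############....
   4 .#....##############....
   1 .#....##############....
  -2 .#....##############....
  -5 .#....##############....
  -8 .#....##############....
 -11 .#....##############....
 -14 .#....##############....
 -17 .#....##############....
 -20 .#......#########..#....
 -23 .#..################....
 -26 .#......................
 -29 .#......................
 -32 .#......................
```

```bash
python3 - <<'E'
from tmpl import *
c=pickle.load(open("pics/w21.pkl","rb")); im=cv2.imread("pics/w21.png"); x=np.array([.4502,.1566,-.0672]); M=R.from_euler('z',x[2]).as_matrix()[:2,:2]
print("cam in board frame mm",1e3*M.T@(c[3][:2]-x[:2]),c[3][2])
g=cv2.cvtColor(im,cv2.COLOR_BGR2GRAY)
for z,xs in((.046,(18,-18,0)),(.012,(0,8,-8))):
  for X in xs:
    P=[px(c,np.r_[M@np.array([X,Y])/1e3+x[:2],z]) for Y in range(-95,-39)]
    uv=np.array(P,np.float32)[None]; v=cv2.remap(im,uv,None,cv2.INTER_LINEAR)[0].astype(int)
    print(z,X,' '.join(f"{Y}:{a[1]-a[2]},{a.sum()//3}" for Y,a in zip(range(-95,-39),v)))
E
```

```text
cam in board frame mm [  -4.28149597 -108.02209124] 0.32997195964835846
0.046 18 -95:60,73 -94:60,73 -93:52,80 -92:9,175 -91:3,192 -90:50,85 -89:57,72 -88:59,73 -87:58,71 -86:60,70 -85:60,69 -84:60,69 -83:60,69 -82:59,72 -81:61,69 -80:57,72 -79:37,77 -78:12,84 -77:5,110 -76:4,176 -75:4,150 -74:5,82 -73:5,88 -72:4,121 -71:5,173 -70:3,148 -69:3,86 -68:4,91 -67:3,131 -66:3,175 -65:3,115 -64:2,84 -63:3,96 -62:3,147 -61:3,170 -60:2,99 -59:5,85 -58:25,79 -57:58,66 -56:62,64 -55:62,63 -54:62,63 -53:62,62 -52:52,74 -51:17,142 -50:8,185 -49:39,98 -48:63,60 -47:62,61 -46:63,61 -45:62,60 -44:62,60 -43:62,60 -42:64,59 -41:63,61 -40:66,59
0.046 -18 -95:60,69 -94:60,68 -93:49,76 -92:8,177 -91:5,199 -90:50,87 -89:58,67 -88:58,68 -87:49,60 -86:29,49 -85:24,50 -84:25,49 -83:25,49 -82:26,49 -81:24,48 -80:17,61 -79:5,82 -78:3,82 -77:5,107 -76:5,173 -75:4,146 -74:4,78 -73:5,86 -72:3,118 -71:3,169 -70:2,147 -69:4,83 -68:3,87 -67:2,125 -66:3,170 -65:2,112 -64:2,82 -63:3,93 -62:3,141 -61:2,167 -60:2,96 -59:3,81 -58:11,69 -57:43,52 -56:61,58 -55:64,57 -54:66,57 -53:63,58 -52:54,69 -51:21,138 -50:7,189 -49:3
[... 1704 characters left out ...]
208 -50:-1,213 -49:-1,213 -48:-1,213 -47:-1,213 -46:-1,212 -45:4,196 -44:14,163 -43:8,183 -42:35,103 -41:62,60 -40:61,57
0.012 -8 -95:47,67 -94:59,71 -93:59,71 -92:58,70 -91:42,91 -90:6,184 -89:4,198 -88:46,97 -87:58,68 -86:60,66 -85:58,68 -84:40,68 -83:-10,73 -82:-12,119 -81:-4,209 -80:-1,215 -79:-1,214 -78:-1,215 -77:-1,214 -76:-1,215 -75:-1,214 -74:-2,200 -73:3,135 -72:4,173 -71:4,144 -70:6,78 -69:4,86 -68:4,105 -67:4,159 -66:4,169 -65:3,104 -64:4,83 -63:4,93 -62:3,132 -61:2,172 -60:3,126 -59:3,83 -58:5,87 -57:3,115 -56:2,164 -55:3,160 -54:4,90 -53:3,92 -52:1,142 -51:-2,208 -50:-1,212 -49:-1,211 -48:-2,212 -47:-1,212 -46:0,206 -45:16,169 -44:17,156 -43:7,183 -42:35,102 -41:61,57 -40:62,57
```

```bash
python3 -c "
from rig import env
s=env.sense(); print(s['time_s'],s['force']); print(env.hand_in())"
```

```text
28.75 [-0.10075182 -0.31635011  0.21013758]
the job is handed in; nothing more can be done
None
```

The job is handed in: the heat sink stands between the relays with the fan central on top, the capacitor is on the left outline and the transformer on the right. By the wrist camera everything is within about 1 mm of centre except the transformer, which is 1–2 mm off; it took 28.8 s of robot time, and I didn't re-check the spool, pliers or cup by camera.

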